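Hang a second parts tray on the shared bar

TASK

Pick up the blue parts tray with the hanging lip that stands on the bench and hang it on the bar of the stand, on the free side of the tray already hanging there. Then slide it along the bar so that it pushes the first tray back against the end stop, pressing gently but firmly until both trays are snug, and let go. Do not lift or touch the first tray with the gripper, do not bang or force the trays, and leave the rest of the bench alone.

Things in the scene. Friction and masses are not known exactly. Their poses are not given: they have to be found in the camera images.
- second_mid (a point): Second tray, to be hung, standing on the bench: blue sheet steel, 64 deep (x), 90 wide (y), walls 50 high, about 0.2 kg, holding bolts. Point: its middle, 47 above its underside; x to its front, y along its width, z up. A dark upright handle blade, 12 thick (y) by 30 (x), stands centred over the point; its top is 48 above the point (95 above the underside).
- second_slot (a point): Hanging slot at the back (-x side) of the second tray: the 74 high back folds over into a lip along the whole width. The slot is 13 wide (x), open below and at both ends. Point: centre of the slot, under the fold: 38.5 behind (-x) and 23 above the tray's middle point. The lip reaches 14 below it.
- first_mid (a point): First tray, already hanging on the bar, with nuts in it: same kind, size, point and axes as the second. It slides along the bar when pushed with 1 to 6 N. It stands 15 to 45 clear of the end stop at first. Hung trays lean up to about 0.15 rad nose-down.
- bar (a point): Flat steel bar of the stand: 360 long (y), 5 thick (x), 36 high. Point: middle of its upper edge, 205 above the bench; x to the side where trays hang (away from the robot), y along it, z up. A tray hangs with its fold on the upper edge and its lip behind (-x): its middle point then lies about 23 below this point and 37 to 43 in front (+x). The +y end is open.
- bumper (a point): Middle of the front face of the bumper strip under the bar (16 high), 58 below the bar's upper edge. It stands 3 proud of the bar's front face and keeps hung trays upright. So a level tray passes down only with its middle point 37.5 to 42.5 in front (+x) of bar (40 is central). Same axes as bar.
- bar_end (a point): The bar's -y end, upper edge (180 to the -y side of bar). Near it sits the end stop, a rigid dark block 30 by 16 (y) by 60 high. Its face towards the trays is 30 to 70 to the +y side of this point: not measured, found by feel. Snug means the second tray presses the first on the stop with 10 to 20 N for a moment; more than 25 N bends the trays.
- plain_tray: Bystander: plain blue open box without handle or lip, 110 by 75 by 45; origin under its centre.
- spanner: Bystander: steel spanner lying on the bench; origin under its middle.
- hammer: Bystander: hammer lying on the bench; origin under its middle.
- bush: Bystander: upright steel tube, 44 across, 35 high, on the stand's base plate under the bar; origin under its centre.
- slug: Bystander: brass cylinder, 40 across, 30 high, on the stand's base plate; origin under its centre.
- oil: Bystander: pale tin, 60 across, 110 high; origin under its centre.
- driver: Bystander: screwdriver lying on the bench; origin under its middle.
- stand: The whole hanging stand, fixed: grey base plate 130 by 360 by 12, two posts (below the path of the lips), bar and bumper strip. Origin on the bench under the bar's front face, middle of its length; axes as bar.
Things that resemble listed ones, but are neither listed nor needed, are in the scene too. Leave any green, red or turquoise look-alike of the part that bears second_mid alone.

How it is judged:
By the outcome, as a careful person would: the job done as asked, in the order asked, and still so for the second after the job is handed in, with the robot touching nothing.
It also fails if it takes over 64 s, if anything falls off the work surface, if the arm or the gripper's body presses on something with over 40 N, if the wrist force passes 120 N, or if a joint passes its speed limit or range.

ROBOT

A 6-joint arm with a two-finger parallel gripper is mounted at the origin on the work surface. World frame = base frame: x ahead of the robot, y to its left, z up, the work surface at z = 0. Lengths are in m, angles in rad, forces in N, time in s.
With the tool pointing down it reaches from about 0.325 to 0.75 m from the base axis. Payload 7.6 kg.
Tool frame: the origin (TCP) lies midway between the tips of the shut fingers; the grasp point (between the pads) lies 19 mm behind it; z points along the fingers, y is the direction in which the jaws open and shut (so a half turn about z gives the same grasp; the last joint's range is limited). The gripper opens to 85 mm and grips with 20 to 120 N. Pads are 22 mm wide; open, the fingers measure 114 mm over their backs; the gripper's body (76 mm by 85 mm) begins 54 mm behind the grasp point. The pads swing forward as they close: fully open they stand 13 mm farther back than shut.
Start: joints at [-1.274, 0.052, 1.401, -0, 1.689, -0.07], TCP at [0.188, -0.49, 0.231] pointing down, gripper open.
Joint ranges: [-2.9, 2.9], [-0.91, 2.17], [0.12, 2.37], [-1.06, 4.2], [0.26, 2.73], [-2.93, 2.93]. Speed limits (rad/s): [2.57, 2.57, 3.01, 3.14, 3.14, 3.14].

INTERFACE

Orientations are given as a 3x3 rotation matrix whose columns are the frame's x, y, z axes.
In Python, from plant import telemetry, cams, job gives the robot as it stands.
- The arm moves only by the tool send_rows, never from a script. Its arguments are lists of equal length, an entry for each row: "delta_rot": the turn, a rotation vector about the tool's x, y, z as a fraction of full scale, a list of three; "dp": the shift along the tool's x, y, z as a fraction of full scale, a list of three; "hand": the opening, from 0 (shut) to 1 (fully open). A call has 1 to 12 rows; each row is the pose to reach, as a shift and turn from the pose commanded when the call began, along the tool's axes at that moment, turning the shorter way round; what a row does not reach only later rows make up. Full scale, the value 1, is 100 cm for a shift and 180 degrees for a turn. A row lasts 1/10 s, in which the tool goes at most 50 mm and 8.59 degrees, less where a joint would pass 70% of its speed; a pose out of reach is approached as far as the arm can. A call with a number of a shift or a turn outside -1 to 1 is refused whole. A call with a gripper value outside its range is refused whole. The fingers move at their own pace and stop on an object; "squeeze" is the grip in N (left out, the last holds). Time passes only in rows, so rows that repeat a pose let the fingers close. It gives the time, the measured TCP pose, the force and the opening at its end, in the units of the state.
- telemetry.read_state(): the state, without advancing time (a new reading comes with each control period).
- cams.capture(name): name is "scene" or "side" or "wrist"; returns the picture (384x512x3 uint8, red, green, blue); there is no depth.
- cams.calibration(name): a dict with "fx", "fy", "cx", "cy" (pixels), "eye" and "orientation" of the camera in the world. Camera axes: x right, y down, z forward; pixel columns grow to the right and rows downward; lengths in m; the calibration is good to about 2 mm. A picture is of the moment at which its call begins: read the wrist's pose just before it. calibration takes no time and is no camera call; for the wrist camera it gives the pose at the moment of the call.
- job.hand_in(): hands the job in, once; it reports no verdict.
The state is a dict: "clock": time; "joint_pos": joint angles; "joint_vel": joint speeds; "joint_efforts": joint torques, N m; "ee_pos": TCP position; "tcp_rot": TCP orientation; "wrist_force": force on the tool from outside, world axes, zero at the start; "moment": the same for the moment, N m; "opening": opening from 0.0 (shut) to 1.0 (fully open).
Only numpy, scipy, OpenCV 4.12 (cv2) and the standard library are available. Lean on these libraries where they do the work, as an engineer would, in place of code of your own. Each camera call takes 0.05 s, during which the arm holds its last target.

## Working session

There is one attempt and no reset: what is moved stays moved. The work goes in short steps, Python scripts to look and compute and a tool call to move; the robot and the scene stay as the last step left them, time stands still between calls to the robot, and variables do not carry over. Pictures are saved under pics/ and viewed, and the job is handed in when it is done.

Besides the shell and the picture viewer there is one more tool, called after "Request:" by a JSON object that holds its "op" and its "data", one argument or row to a line. send_rows: Moves the arm, as the interface text tells. Its arguments: {"type":"object","properties":{"delta_rot":{"type":"array","items":{"type":"array","items":{"type":"number","minimum":-1,"maximum":1}}},"dp":{"type":"array","items":{"type":"array","items":{"type":"number","minimum":-1,"maximum":1}}},"hand":{"type":"array","items":{"type":"number"}},"squeeze":{"type":"number"}},"required":["delta_rot","dp","hand"]}

```bash
mkdir -p pics; ls
python3 - <<'E'
from plant import telemetry,cams
import cv2
s=telemetry.read_state();print(s)
for n in("scene","side","wrist"):
    c=cams.calibration(n);print(n,c)
    cv2.imwrite(f"pics/{n}0.png",cams.capture(n)[:,:,::-1])
E
```

```text
pics
{'clock': 0.0, 'joint_pos': array([-1.27430975e+00,  5.28381068e-02,  1.40174582e+00, -2.63465380e-06,
        1.68858702e+00, -7.02917693e-02]), 'joint_vel': array([-8.19899108e-04, -5.82407696e-04,  1.49302262e-03, -8.63486696e-04,
        8.42169600e-05,  6.72804122e-04]), 'joint_efforts': array([ 1.55304562e-03, -3.81675231e+01, -3.60180223e+01,  6.80427524e-05,
        6.35627308e-03, -5.71212786e-05]), 'ee_pos': array([ 0.18820608, -0.4897804 ,  0.23046107]), 'tcp_rot': array([[ 9.33487640e-01,  3.58609273e-01, -4.63618266e-04],
       [ 3.58609556e-01, -9.33486427e-01,  1.50866249e-03],
       [ 1.08239001e-04, -1.57457573e-03, -9.99998754e-01]]), 'wrist_force': array([ 0.75055221, -0.13373055,  0.38353008]), 'moment': array([0.06016186, 0.00963121, 0.00623802]), 'opening': 1.0007312757192353}
scene {'fx': 407.2388012958249, 'fy': 407.2388012958249, 'cx': 257.18663859454637, 'cy': 200.2242020164837, 'eye': array([1.23308391, 0.26719504, 0.9688709 ]), 'orientation': array([[-0.32457528,  0.71443345, -0.61986752],
       [ 0.9458302 ,  0.2503429 , -0.20672121],
       [ 0.00749089, -0.65338601, -0.75698785]])}
side {'fx': 404.69178123800583, 'fy': 404.69178123800583, 'cx': 259.3406387198627, 'cy': 191.8845291532675, 'eye': array([0.46547554, 1.20813959, 0.85396402]), 'orientation': array([[-0.99697779, -0.05156484,  0.05810636],
       [-0.07638544,  0.514314  , -0.8541934 ],
       [ 0.01416143, -0.85605033, -0.51669844]])}
wrist {'fx': 291.49622141664764, 'fy': 291.49622141664764, 'cx': 256.0871261404803, 'cy': 189.3136241187477, 'eye': array([ 0.24933116, -0.46587251,  0.3726878 ]), 'orientation': array([[ 0.35948302, -0.9007563 , -0.24374177],
       [-0.93314997, -0.34749501, -0.09207797],
       [-0.00175924,  0.26054809, -0.96545927]])}
```

View pics/scene0.png

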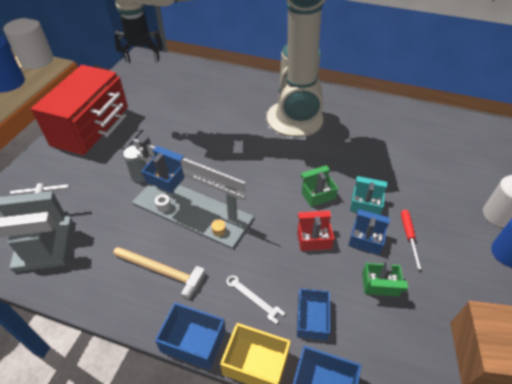

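View pics/side0.png

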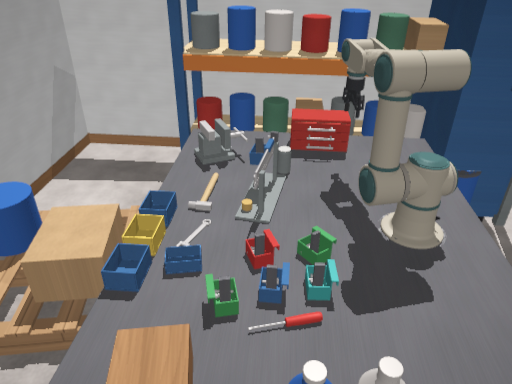

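View pics/wrist0.png

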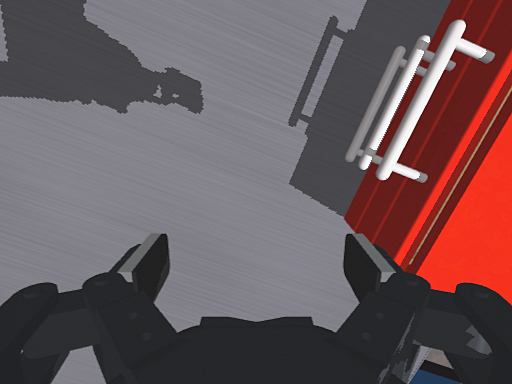

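Candidates in scene: blue with handle (370,230) matches the description. Look-alikes are turquoise (369,195), red (316,230), green (320,187) and (385,280). Plain blue boxes are at (313,314), (192,335) and (328,370), and the first tray is already hanging at (162,168). I'll choose (370,230) and check it in close crops.

Run:
```python
import cv2
a=cv2.imread("pics/scene0.png");b=cv2.imread("pics/side0.png")
cv2.imwrite("pics/c1.png",cv2.resize(a[175:275,290:410],None,fx=6,fy=6,interpolation=cv2.INTER_CUBIC)[:600])
cv2.imwrite("pics/c2.png",cv2.resize(b[240:320,240:340],None,fx=7,fy=7,interpolation=cv2.INTER_CUBIC))
cv2.imwrite("pics/c3.png",cv2.resize(a[130:250,120:260],None,fx=5,fy=5,interpolation=cv2.INTER_CUBIC))
cv2.imwrite("pics/c4.png",cv2.resize(b[125:225,225:305],None,fx=6,fy=6,interpolation=cv2.INTER_CUBIC))
```

```text
(no output)
```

View pics/c1.png

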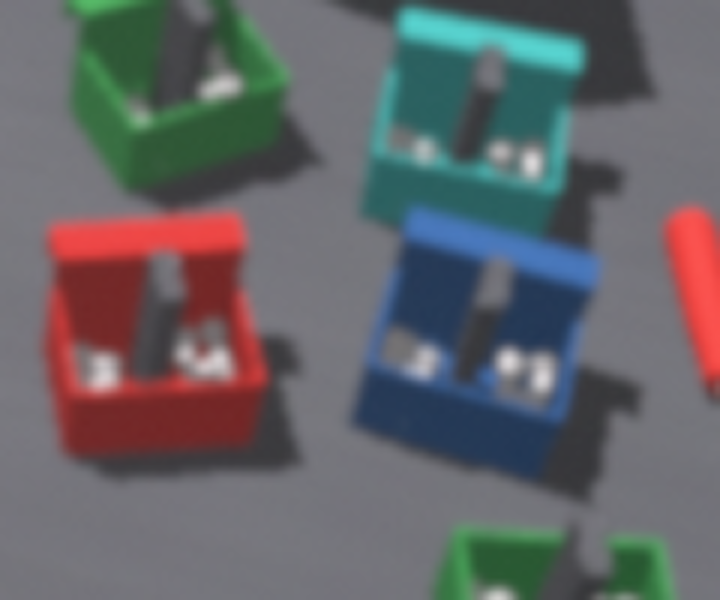

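View pics/c2.png

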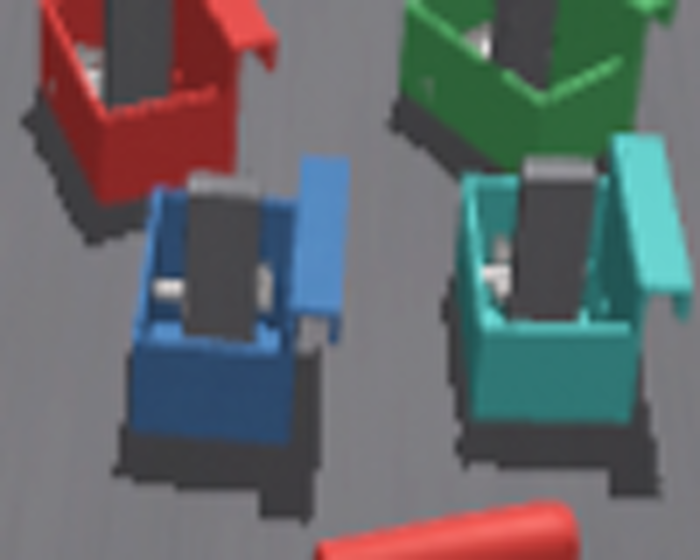

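View pics/c3.png

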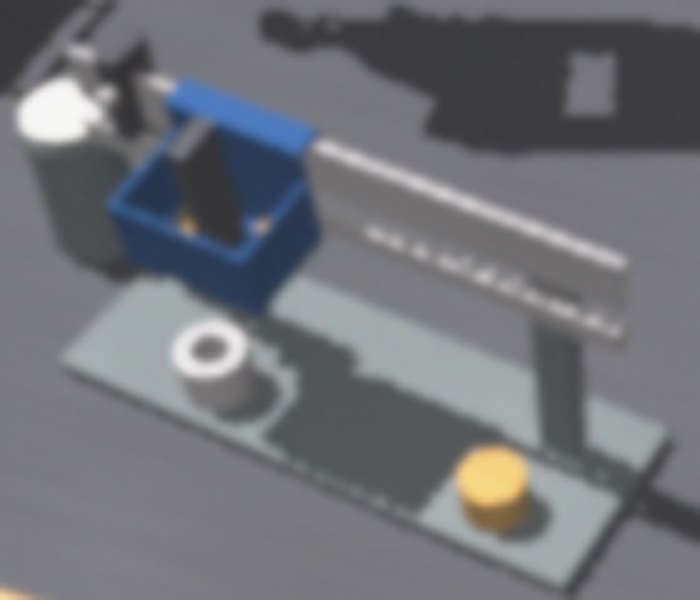

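View pics/c4.png

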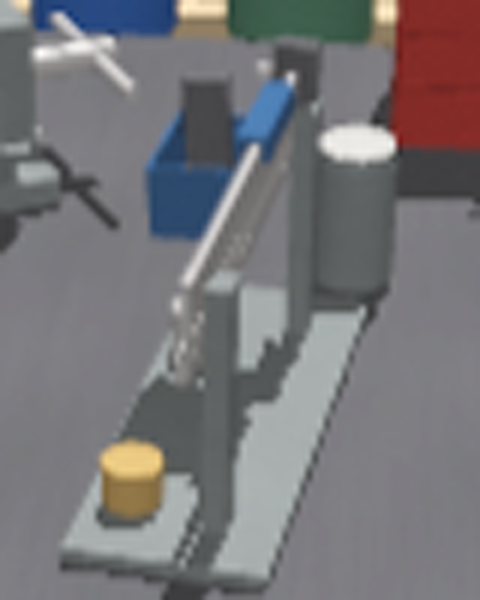

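The crop at (370,230) shows blue, a lip and a dark blade with bolts in it, so the choice holds. Next I'll fit poses for tray and stand.

```bash
cat > h.py <<'E'
import numpy as np
from scipy.optimize import least_squares
from plant import telemetry,cams
def proj(c,P):
    p=(np.atleast_2d(P)-c["eye"])@c["orientation"]
    return np.c_[c["fx"]*p[:,0]/p[:,2]+c["cx"],c["fy"]*p[:,1]/p[:,2]+c["cy"]]
def Rz(a): return np.array([[np.cos(a),-np.sin(a),0],[np.sin(a),np.cos(a),0],[0,0,1]])
E
python3 - <<'E'
from h import *
S=cams.calibration("scene");D=cams.calibration("side")
f1=lambda u,v:(290+u/6,175+v/6)
f2=lambda u,v:(240+u/7,240+v/7)
obs=[(S,(32,-45,0),f1(355,425)),(S,(32,45,0),f1(543,475)),(S,(32,45,50),f1(567,418)),(S,(32,-45,50),f1(368,360)),
(S,(-46,-45,74),f1(412,208)),(S,(-46,45,74),f1(600,258)),(S,(0,0,95),f1(493,270)),
(D,(32,45,0),f2(130,430)),(D,(-32,45,0),f2(290,443)),(D,(32,45,50),f2(135,332)),(D,(0,0,95),f2(225,185)),(D,(-46,45,74),f2(333,318)),(D,(-46,-45,74),f2(347,160))]
def r(p):
    return np.concatenate([(proj(c,Rz(p[2])@(np.array(P)/1000)+[p[0],p[1],0])-uv)[0] for c,P,uv in obs])
s=least_squares(r,[0.5,0.3,0.1],loss='soft_l1');print(s.x,s.cost);print(r(s.x).reshape(-1,2).round(1).tolist())
f3=lambda u,v:(120+u/5,130+v/5)
f4=lambda u,v:(225+u/6,125+v/6)
# params x,y,yaw,xo(plate centre offset)
ob=[(S,(0,180,205),f3(625,263),0),(D,(0,180,205),f4(185,288),0),
(S,(65,-180,12),f3(62,358),1),(S,(65,180,12),f3(565,582),1),(S,(-65,180,12),f3(668,432),1),
(D,(65,180,12),f4(62,555),1),(D,(-65,180,12),f4(270,572),1),(D,(-65,-180,12),f4(376,303),1)]
def r2(p):
    return np.concatenate([(proj(c,Rz(p[2])@(np.array(P)/1000+[p[3]*k,0,0])+[p[0],p[1],0])-uv)[0] for c,P,uv,k in ob])
s=least_squares(r2,[0.5,-0.1,0.1,0],loss='soft_l1');print(s.x,s.cost);print(r2(s.x).reshape(-1,2).round(1).tolist())
p=s.x
B=lambda y,z=.205,x=0:Rz(p[2])@np.array([x,y,z])+[p[0],p[1],0]
print("bar ends",B(.18),B(-.18), proj(S,[B(.18),B(-.18)]),proj(D,[B(.18),B(-.18)]))
E
```

```text
[ 0.48415071  0.35061399 -0.02106429] 3.8541345786433236
[[-1.0, -0.5], [-0.9, 0.4], [-0.6, -0.2], [-0.0, 0.1], [-0.3, -0.3], [0.2, -0.0], [0.9, 1.1], [0.3, 0.7], [0.1, 0.7], [-0.2, 1.7], [0.2, 0.1], [0.3, -0.5], [-0.5, 0.0]]
[ 0.53260467 -0.16825702 -0.15580021  0.01123939] 3.2943923148848118
[[0.1, -0.2], [-0.2, -0.6], [-0.3, -0.7], [0.0, 0.2], [1.1, -1.4], [-0.4, -1.1], [-0.3, 1.2], [-0.6, -0.6]]
bar ends [0.56053539 0.00956276 0.205     ] [ 0.50467395 -0.3460768   0.205     ] [[245.10382074 182.40053397]
 [134.17387085 138.66446914]] [[255.66073122 172.37121537]
 [276.46188173 132.14048876]]
```

```bash
cat >> h.py <<'E'
from scipy.spatial.transform import Rotation as Ro
def tool(yaw): # tool x at yaw, z down
    c,s=np.cos(yaw),np.sin(yaw); return np.array([[c,s,0],[s,-c,0],[0,0,-1]])
def cmd(p,yaw,p0=None,R0=None):
    s=telemetry.read_state()
    p0=s["ee_pos"] if p0 is None else np.array(p0); R0=s["tcp_rot"] if R0 is None else R0
    print("dp",(R0.T@(np.array(p)-p0)).round(4).tolist(),"rot",(Ro.from_matrix(R0.T@tool(yaw)).as_rotvec()/np.pi).round(5).tolist())
E
python3 - <<'E'
from h import *
cmd([.37,-.1,.30],-.021); cmd([.484,.351,.22],-.021)
E
```

```text
dp [0.3095, -0.2988, -0.0689] rot [-0.00038, 4e-05, 0.12342]
dp [0.5776, -0.6789, 0.0115] rot [-0.00038, 4e-05, 0.12342]
```

Request:
{"op": "send_rows", "data": {
  "dp": [
    [0.31, -0.299, -0.069],
    [0.31, -0.299, -0.069],
    [0.31, -0.299, -0.069],
    [0.31, -0.299, -0.069],
    [0.31, -0.299, -0.069],
    [0.31, -0.299, -0.069],
    [0.31, -0.299, -0.069],
    [0.31, -0.299, -0.069],
    [0.31, -0.299, -0.069],
    [0.578, -0.679, 0.0115],
    [0.578, -0.679, 0.0115],
    [0.578, -0.679, 0.0115]
  ],
  "delta_rot": [
    [0, 0, 0.1234],
    [0, 0, 0.1234],
    [0, 0, 0.1234],
    [0, 0, 0.1234],
    [0, 0, 0.1234],
    [0, 0, 0.1234],
    [0, 0, 0.1234],
    [0, 0, 0.1234],
    [0, 0, 0.1234],
    [0, 0, 0.1234],
    [0, 0, 0.1234],
    [0, 0, 0.1234]
  ],
  "hand": [1, 1, 1, 1, 1, 1, 1, 1, 0.6, 0.6, 0.6, 0.6]
}}

```text
clock: 1.35
ee_pos: [0.4066, 0.0455, 0.2744]
tcp_rot: [[1.0, -0.021, 0.0], [-0.021, -1.0, -0.0], [0.0, 0.0, -1.0]]
wrist_force: [1.3, -1.5, 0.7]
opening: 0.604
```

Run:
```python
from h import *
print(telemetry.read_state()["clock"],telemetry.read_state()["ee_pos"])
cmd([.484,.351,.22],-.021)
import cv2
cv2.imwrite("pics/w1.png",cams.capture("wrist")[:,:,::-1])
```

```text
1.35 [0.40664211 0.0455463  0.27437726]
dp [0.0709, -0.307, 0.0544] rot [5e-05, -0.00015, 2e-05]
```

Request:
{"op": "send_rows", "data": {
  "dp": [
    [0.071, -0.307, 0.054],
    [0.071, -0.307, 0.054],
    [0.071, -0.307, 0.054],
    [0.071, -0.307, 0.054],
    [0.071, -0.307, 0.054],
    [0.071, -0.307, 0.054],
    [0.071, -0.307, 0.054],
    [0.071, -0.307, 0.054],
    [0.071, -0.307, 0.054]
  ],
  "delta_rot": [
    [0, 0, 0],
    [0, 0, 0],
    [0, 0, 0],
    [0, 0, 0],
    [0, 0, 0],
    [0, 0, 0],
    [0, 0, 0],
    [0, 0, 0],
    [0, 0, 0]
  ],
  "hand": [0.6, 0.6, 0.6, 0.6, 0.6, 0.6, 0.6, 0.6, 0.6]
}}

```text
clock: 2.3
ee_pos: [0.4839, 0.3487, 0.2201]
tcp_rot: [[1.0, -0.02, -0.001], [-0.02, -1.0, -0.001], [-0.001, 0.001, -1.0]]
wrist_force: [0.1, -1.2, -0.0]
opening: 0.599
```

Run:
```python
from h import *
s=telemetry.read_state();print(s["clock"],s["ee_pos"],s["joint_pos"])
import cv2,pickle
W=cams.calibration("wrist");pickle.dump(W,open("W2.pkl","wb"))
im=cams.capture("wrist")
cv2.imwrite("pics/w2.png",im[:,:,::-1])
p=[.48415071,.35061399,-.02106429]
P=np.array([(32,-45,50),(32,45,50),(-46,-45,74),(-46,45,74),(0,0,95),(15,0,95),(-15,0,95),(32,-45,0),(32,45,0)])/1000
print(proj(W,P@Rz(p[2]).T+[p[0],p[1],0]).round(1).tolist())
```

```text
2.3 [0.4838987  0.34874705 0.22008823] [ 5.62760142e-01  2.59142826e-01  1.19362406e+00 -3.79665190e-04
  1.69018497e+00  2.15392450e+00]
[[297.1, 142.8], [212.4, 142.7], [297.3, 219.8], [211.9, 219.7], [254.6, 182.1], [254.6, 166.4], [254.6, 197.3], [291.5, 138.4], [218.3, 138.3]]
```

View pics/w2.png

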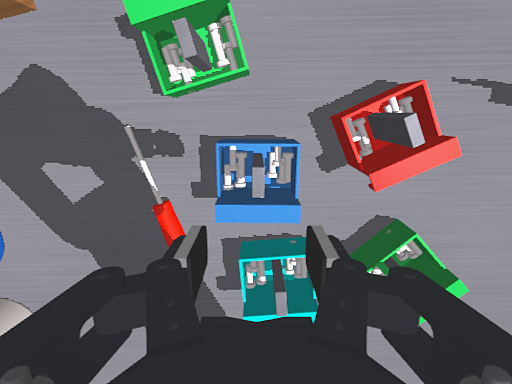

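Run:
```python
import cv2
a=cv2.imread("pics/w2.png")
cv2.imwrite("pics/c5.png",cv2.resize(a[130:230,205:310],None,fx=6,fy=6,interpolation=cv2.INTER_CUBIC))
```

```text
(no output)
```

View pics/c5.png

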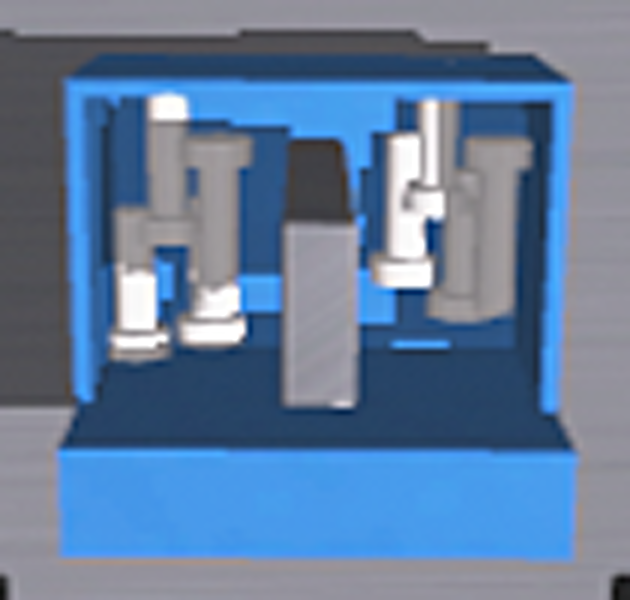

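Run:
```python
from h import *
import pickle
W=pickle.load(open("W2.pkl","rb"))
f=lambda u,v:(205+(u-2.5)/6,130+(v-2.5)/6)
obs=[((15,6,95),f(283,220)),((15,-6,95),f(355,221)),((-15,-6,95),f(356,406)),((-15,6,95),f(283,406)),((32,45,50),f(64,78)),((32,-45,50),f(573,80)),((-46,45,74),f(60,556)),((-46,-45,74),f(573,556))]
def r(p): return np.concatenate([(proj(W,Rz(p[2])@(np.array(P)/1000)+[p[0],p[1],0])-uv)[0] for P,uv in obs])
s=least_squares(r,[0.48,0.35,0]);print(s.x,s.cost);print(r(s.x).reshape(-1,2).round(1).tolist())
cmd([s.x[0],s.x[1],.10],s.x[2]);cmd([s.x[0],s.x[1],.056],s.x[2])
```

```text
[ 0.48353447  0.34760188 -0.02237095] 5.4813694908988655
[[-0.4, 0.7], [0.5, 0.6], [0.0, 0.6], [-0.3, 0.6], [0.1, 0.6], [-0.2, 0.5], [0.2, -2.1], [0.0, -1.9]]
dp [-0.0005, 0.0006, 0.1207] rot [0.00015, 3e-05, 0.00034]
dp [-0.0005, 0.0006, 0.1647] rot [0.00015, 3e-05, 0.00034]
```

Request:
{"op": "send_rows", "data": {
  "dp": [
    [0, 0.0005, 0.05],
    [0, 0.0005, 0.095],
    [0, 0.0005, 0.125],
    [0, 0.0005, 0.145],
    [0, 0.0005, 0.158],
    [0, 0.0005, 0.1645],
    [0, 0.0005, 0.1645],
    [0, 0.0005, 0.1645],
    [0, 0.0005, 0.1645],
    [0, 0.0005, 0.1645],
    [0, 0.0005, 0.1645],
    [0, 0.0005, 0.1645]
  ],
  "delta_rot": [
    [0, 0, 0],
    [0, 0, 0],
    [0, 0, 0],
    [0, 0, 0],
    [0, 0, 0],
    [0, 0, 0],
    [0, 0, 0],
    [0, 0, 0],
    [0, 0, 0],
    [0, 0, 0],
    [0, 0, 0],
    [0, 0, 0]
  ],
  "hand": [0.6, 0.6, 0.6, 0.6, 0.6, 0.6, 0.6, 0.05, 0.05, 0.05, 0.05, 0.05],
  "squeeze": 60
}}

```text
clock: 3.55
ee_pos: [0.4845, 0.3486, 0.0571]
tcp_rot: [[1.0, -0.021, 0.001], [-0.021, -1.0, 0.0], [0.001, -0.001, -1.0]]
wrist_force: [-0.2, -2.4, 4.9]
opening: 0.129
```

Run:
```python
from h import *
s=telemetry.read_state();print(s)
import cv2,pickle
pickle.dump(cams.calibration("wrist"),open("W3.pkl","wb"))
im=cams.capture("wrist")
cv2.imwrite("pics/w3.png",im[:,:,::-1])
```

```text
{'clock': 3.55, 'joint_pos': array([ 5.61916650e-01,  3.71377684e-01,  1.38885220e+00, -3.24428841e-04,
        1.37996726e+00,  2.15372361e+00]), 'joint_vel': array([-0.00076824,  0.00123518, -0.00015129, -0.00077878, -0.0005351 ,
        0.00076538]), 'joint_efforts': array([ 8.53375364e-01, -4.52773118e+01, -3.16221321e+01,  2.98760086e-01,
       -3.04008722e-01,  1.15751708e-02]), 'ee_pos': array([0.48451281, 0.34855967, 0.0571119 ]), 'tcp_rot': array([[ 9.99779666e-01, -2.09474508e-02,  1.35066218e-03],
       [-2.09481076e-02, -9.99780452e-01,  4.73988098e-04],
       [ 1.34043680e-03, -5.02177479e-04, -9.99998976e-01]]), 'wrist_force': array([-0.1812285 , -2.39130073,  4.86463605]), 'moment': array([-0.20448626,  0.03151599,  0.04999453]), 'opening': 0.12924154747732025}
```

View pics/w3.png

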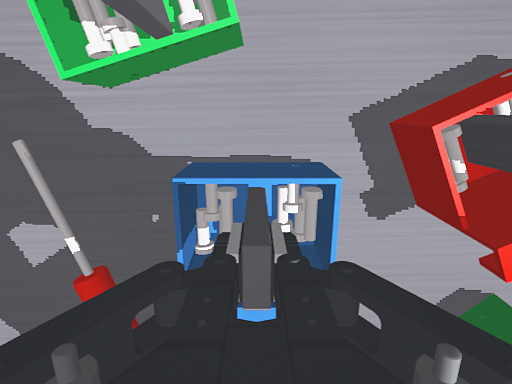

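Run:
```python
import cv2
a=cv2.imread("pics/w3.png")
cv2.imwrite("pics/c6.png",cv2.resize(a[155:325,165:350],None,fx=3.5,fy=3.5,interpolation=cv2.INTER_CUBIC))
from h import *
import pickle
W=pickle.load(open("W3.pkl","rb"))
P=np.array([(32,45,50),(32,-45,50),(32,45,0),(15,6,95),(15,-6,95),(-15,6,95),(-15,-6,95),(-32,6,74),(-47.5,0,74)])/1000
for x in (.4825,.4845):print((proj(W,P@Rz(-.0215).T+[x,.3485,0])).round(1).tolist())
```

```text
[[171.7, 180.2], [342.8, 180.5], [192.0, 163.6], [242.2, 248.9], [272.8, 249.0], [243.0, 314.3], [271.6, 314.3], [245.2, 315.0], [257.0, 340.6]]
[[171.4, 176.5], [343.0, 176.8], [191.8, 160.8], [242.0, 244.2], [272.8, 244.3], [242.8, 310.2], [271.6, 310.2], [245.0, 311.6], [256.9, 337.4]]
```

View pics/c6.png

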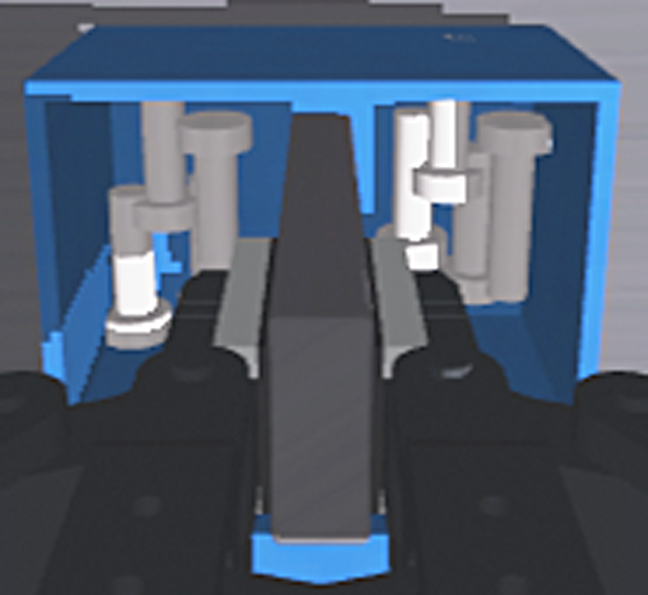

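```bash
cat >> h.py <<'E'
BAR=[0.5326,-0.1683,-0.1558]
def b2w(P,b=None):
    b=b or BAR
    return np.atleast_2d(P)@Rz(b[2]).T+[b[0],b[1],0]
E
python3 - <<'E'
from h import *
S=cams.calibration("scene");D=cams.calibration("side")
for y in np.arange(-.04,.05,.01): print(round(y,3),proj(S,b2w([.0,y,.208]))[0].round(1),proj(D,b2w([0,y,.208]))[0].round(1))
print(b2w([-.06,.10,.36]), b2w([.04,.10,.31]))
s=telemetry.read_state()
cmd([s["ee_pos"][0],s["ee_pos"][1],.25],-.021)
cmd(b2w([-.06,.10,.36])[0],BAR[2])
E
```

```text
-0.04 [174.6 153.8] [269.4 145.2]
-0.03 [177.6 155. ] [268.8 146.3]
-0.02 [180.6 156.2] [268.2 147.3]
-0.01 [183.7 157.4] [267.7 148.4]
0.0 [186.8 158.6] [267.1 149.5]
0.01 [189.9 159.9] [266.5 150.6]
0.02 [193.  161.1] [266.  151.8]
0.03 [196.1 162.3] [265.4 152.9]
0.04 [199.2 163.5] [264.8 154. ]
[[ 0.48884378 -0.060201    0.36      ]] [[ 0.58763255 -0.07571805  0.31      ]]
dp [0.0003, -0.0001, -0.1929] rot [-0.00016, -0.00043, 2e-05]
dp [0.0133, 0.4084, -0.3031] rot [-0.00019, -0.00042, 0.04293]
```

Request:
{"op": "send_rows", "data": {
  "dp": [
    [0, 0, -0.01],
    [0, 0, -0.03],
    [0, 0, -0.06],
    [0, 0, -0.1],
    [0, 0, -0.145],
    [0, 0, -0.19],
    [0.003, 0.03, -0.22],
    [0.005, 0.07, -0.24],
    [0.007, 0.115, -0.26],
    [0.008, 0.16, -0.28],
    [0.009, 0.2, -0.3],
    [0.01, 0.24, -0.303]
  ],
  "delta_rot": [
    [0, 0, 0],
    [0, 0, 0],
    [0, 0, 0],
    [0, 0, 0],
    [0, 0, 0],
    [0, 0, 0],
    [0, 0, 0.007],
    [0, 0, 0.014],
    [0, 0, 0.021],
    [0, 0, 0.028],
    [0, 0, 0.035],
    [0, 0, 0.043]
  ],
  "hand": [0.05, 0.05, 0.05, 0.05, 0.05, 0.05, 0.05, 0.05, 0.05, 0.05, 0.05, 0.05]
}}

```text
clock: 4.8
ee_pos: [0.4889, 0.1069, 0.3622]
tcp_rot: [[0.988, -0.156, 0.004], [-0.156, -0.988, 0.001], [0.004, -0.001, -1.0]]
wrist_force: [0.7, 0.8, -2.1]
opening: 0.133
```

Run:
```python
from h import *
s=telemetry.read_state();print(s["clock"],s["ee_pos"],s["wrist_force"],s["opening"])
cmd(b2w([-.06,.10,.36])[0],BAR[2])
```

```text
4.8 [0.48885985 0.10686027 0.36221891] [ 0.70003627  0.83585254 -2.06015052] 0.1328757211894399
dp [0.026, 0.165, 0.0021] rot [-0.00045, -0.00131, -0.00027]
```

Request:
{"op": "send_rows", "data": {
  "dp": [
    [0.006, 0.04, 0.001],
    [0.012, 0.08, 0.002],
    [0.019, 0.12, 0.002],
    [0.024, 0.15, 0.002],
    [0.026, 0.165, 0.002],
    [0.026, 0.165, 0.002],
    [0.026, 0.165, 0.002]
  ],
  "delta_rot": [
    [0, 0, 0],
    [0, 0, 0],
    [0, 0, 0],
    [0, -0.001, 0],
    [0, -0.001, 0],
    [0, -0.001, 0],
    [0, -0.001, 0]
  ],
  "hand": [0.05, 0.05, 0.05, 0.05, 0.05, 0.05, 0.05]
}}

```text
clock: 5.5
ee_pos: [0.489, -0.0584, 0.3571]
tcp_rot: [[0.988, -0.156, -0.003], [-0.156, -0.988, 0.001], [-0.004, -0.0, -1.0]]
wrist_force: [-0.2, -0.2, -2.6]
opening: 0.128
```

Run:
```python
from h import *
import cv2,pickle
s=telemetry.read_state();print(s["clock"],s["ee_pos"],s["tcp_rot"],s["wrist_force"],s["opening"])
W=cams.calibration("wrist");pickle.dump(W,open("W4.pkl","wb"))
for n in("wrist","scene","side"):cv2.imwrite(f"pics/{n}4.png",cams.capture(n)[:,:,::-1])
print(proj(W,b2w([[-.0025,.18,.205],[-.0025,0,.205]])))
```

```text
5.5 [ 0.48895674 -0.05842001  0.35714129] [[ 9.87818267e-01 -1.55573442e-01 -3.46068037e-03]
 [-1.55570996e-01 -9.87824241e-01  9.66587232e-04]
 [-3.56891926e-03 -4.16431030e-04 -9.99993545e-01]] [-0.18727155 -0.15976254 -2.58131256] 0.12830601897659472
[[176.89427797 118.06086816]
 [360.53099636 118.16649982]]
```

View pics/wrist4.png

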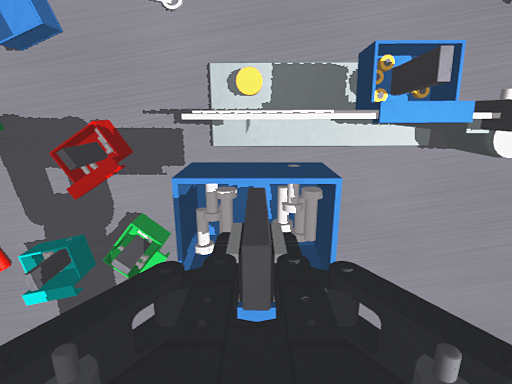

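The wrist picture shows the tray unchanged in the grip. The bar runs from (181,117) to about (380,113), where the first tray's lip begins. I'll zoom in.

Run:
```python
import cv2
a=cv2.imread("pics/wrist4.png")
cv2.imwrite("pics/c7.png",cv2.resize(a[30:155,170:300],None,fx=6,fy=4.8,interpolation=cv2.INTER_CUBIC))
cv2.imwrite("pics/c8.png",cv2.resize(a[30:155,340:512],None,fx=4.5,fy=4.5,interpolation=cv2.INTER_CUBIC))
```

```text
(no output)
```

View pics/c7.png

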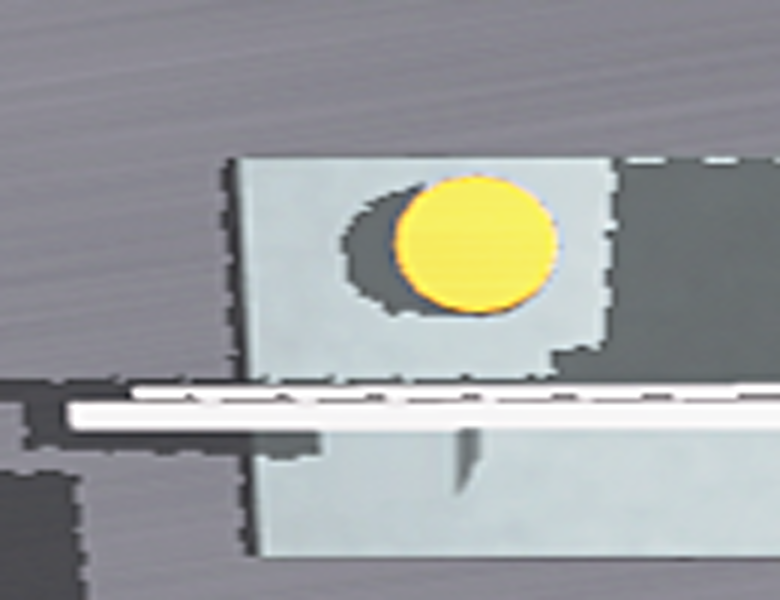

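View pics/c8.png

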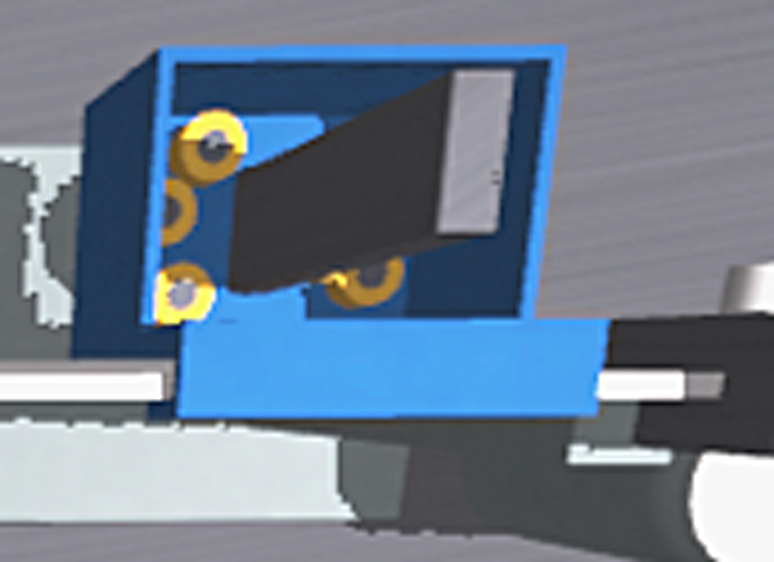

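Run:
```python
from h import *
import pickle
W=pickle.load(open("W4.pkl","rb"))
def ray(u,v,z):
    d=W["orientation"]@np.array([(u-W["cx"])/W["fx"],(v-W["cy"])/W["fy"],1]); return W["eye"]+d*(z-W["eye"][2])/d[2]
def loc(p): return (p-[BAR[0],BAR[1],0])@Rz(BAR[2])
pts={}
for n,u,v,z in[("end",181,116.4,.205),("mid",260,116.1,.205),("right",365,115.7,.205),("plate BL front",210,30+158/4.8-.4,.012),("plate BL back",213,30+556/4.8-.4,.012),("lip end back",340+178/4.5,30+415/4.5,.209),("lip end fr",340+182/4.5,30+325/4.5,.209),("stop-ish bar end",340+722/4.5,30+385/4.5,.205)]:
    p=ray(u,v,z);print(n,p.round(4),loc(p).round(4))
a,b=ray(181,116.4,.205),ray(365,115.7,.205);print("yaw",np.arctan2(-(a-b)[0],(a-b)[1]))
# plate front edge yaw
```

```text
end [0.559  0.0056 0.205 ] [-0.0009  0.1759  0.205 ]
mid [ 0.5473 -0.0709  0.205 ] [-0.0006  0.0985  0.205 ]
right [ 0.5318 -0.1724  0.205 ] [-2.00e-04 -4.10e-03  2.05e-01]
plate BL front [ 0.6344 -0.0082  0.012 ] [0.0757 0.1739 0.012 ]
plate BL back [0.5081 0.0119 0.012 ] [-0.0521  0.1742  0.012 ]
lip end back [ 0.5238 -0.1846  0.209 ] [-0.0062 -0.0174  0.209 ]
lip end fr [ 0.5423 -0.1862  0.209 ] [ 0.0124 -0.0162  0.209 ]
stop-ish bar end [ 0.5115 -0.3031  0.205 ] [ 1.000e-04 -1.365e-01  2.050e-01]
yaw -0.15155678751112459
```

```bash
cat >> h.py <<'E'
BAR=[0.5323,-0.1683,-0.154]
def go(x,y,z): cmd(b2w([x,y,z])[0],BAR[2])
E
python3 - <<'E'
from h import *
go(.0405,.06,.34);go(.0405,.06,.24)
E
```

```text
dp [0.1002, 0.0426, 0.0169] rot [-6e-05, 0.001, -0.00015]
dp [0.1006, 0.0426, 0.1169] rot [-6e-05, 0.001, -0.00015]
```

Request:
{"op": "send_rows", "data": {
  "dp": [
    [0.03, 0.012, 0.005],
    [0.06, 0.025, 0.01],
    [0.085, 0.037, 0.013],
    [0.1, 0.0425, 0.017],
    [0.1005, 0.0425, 0.03],
    [0.1005, 0.0425, 0.055],
    [0.1005, 0.0425, 0.08],
    [0.1005, 0.0425, 0.105],
    [0.1005, 0.0425, 0.117],
    [0.1005, 0.0425, 0.117],
    [0.1005, 0.0425, 0.117]
  ],
  "delta_rot": [
    [0, 0.0005, 0],
    [0, 0.001, 0],
    [0, 0.001, 0],
    [0, 0.001, 0],
    [0, 0.001, 0],
    [0, 0.001, 0],
    [0, 0.001, 0],
    [0, 0.001, 0],
    [0, 0.001, 0],
    [0, 0.001, 0],
    [0, 0.001, 0]
  ],
  "hand": [0.05, 0.05, 0.05, 0.05, 0.05, 0.05, 0.05, 0.05, 0.05, 0.05, 0.05]
}}

```text
clock: 6.75
ee_pos: [0.5818, -0.116, 0.2412]
tcp_rot: [[0.988, -0.155, 0.001], [-0.155, -0.988, -0.0], [0.002, 0.0, -1.0]]
wrist_force: [0.1, 0.2, -1.4]
opening: 0.136
```

Run:
```python
from h import *
import cv2,pickle
s=telemetry.read_state();print(s["clock"],s["ee_pos"],s["tcp_rot"].round(4).tolist(),s["wrist_force"],s["opening"])
go(.0405,.06,.24);go(.0405,.06,.21)
W=cams.calibration("wrist");pickle.dump(W,open("W5.pkl","wb"))
for n in("wrist","scene","side"):cv2.imwrite(f"pics/{n}5.png",cams.capture(n)[:,:,::-1])
a=cv2.imread("pics/scene5.png");b=cv2.imread("pics/side5.png")
c=cv2.resize(a[100:220,130:270],(700,600),interpolation=cv2.INTER_CUBIC)
d=cv2.resize(b[90:220,200:320],None,fx=4.6,fy=4.6,interpolation=cv2.INTER_CUBIC)
cv2.imwrite("pics/c9.png",c);cv2.imwrite("pics/c10.png",d)
```

```text
6.75 [ 0.58177784 -0.11597278  0.24116603] [[0.9879, -0.1548, 0.0015], [-0.1548, -0.9879, -0.0004], [0.0015, 0.0002, -1.0]] [ 0.14525942  0.19173939 -1.39427138] 0.1358274692399026
dp [-0.0004, -0.0007, 0.0012] rot [6e-05, -0.00048, -0.00045]
dp [-0.0004, -0.0007, 0.0312] rot [6e-05, -0.00048, -0.00045]
```

View pics/c9.png

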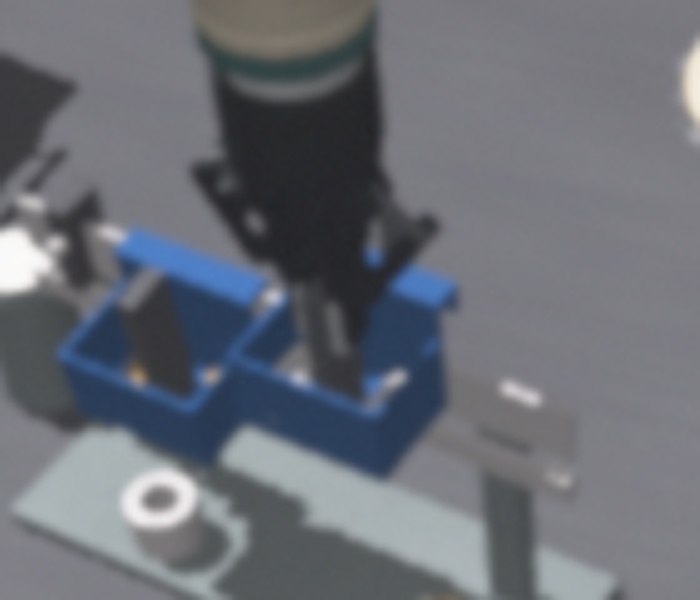

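View pics/c10.png

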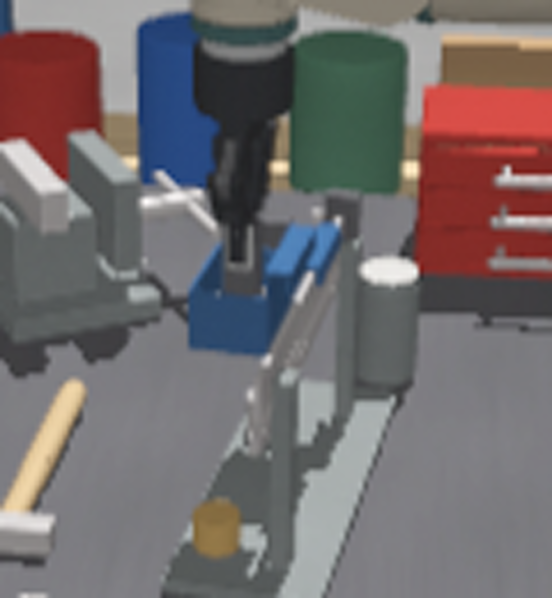

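View pics/wrist5.png

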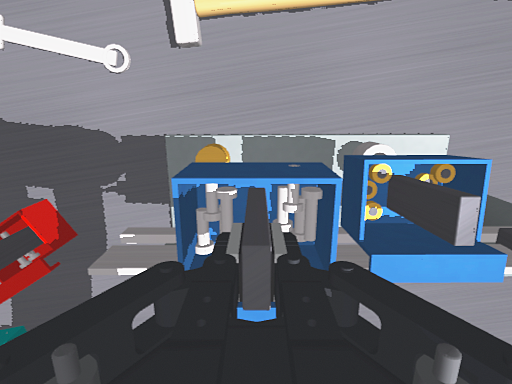

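Request:
{"op": "send_rows", "data": {
  "dp": [
    [-0.0004, -0.0007, 0.01],
    [-0.0004, -0.0007, 0.02],
    [-0.0004, -0.0007, 0.026],
    [-0.0004, -0.0007, 0.029],
    [-0.0004, -0.0007, 0.032],
    [-0.0004, -0.0007, 0.034],
    [-0.0004, -0.0007, 0.035],
    [-0.0004, -0.0007, 0.035]
  ],
  "delta_rot": [
    [0, -0.0005, -0.0005],
    [0, -0.0005, -0.0005],
    [0, -0.0005, -0.0005],
    [0, -0.0005, -0.0005],
    [0, -0.0005, -0.0005],
    [0, -0.0005, -0.0005],
    [0, -0.0005, -0.0005],
    [0, -0.0005, -0.0005]
  ],
  "hand": [0.05, 0.05, 0.05, 0.05, 0.05, 0.05, 0.05, 0.05]
}}

```text
clock: 7.7
ee_pos: [0.5811, -0.1156, 0.205]
tcp_rot: [[0.988, -0.154, -0.001], [-0.154, -0.988, 0.0], [-0.001, 0.0, -1.0]]
wrist_force: [0.4, 0.6, -1.3]
opening: 0.135
```

Run:
```python
from h import *
import cv2,pickle
s=telemetry.read_state();print(s["clock"],s["ee_pos"],s["tcp_rot"].round(4).tolist(),s["wrist_force"],s["moment"],s["opening"])
go(.0405,.06,.20);go(.0405,.06,.195)
for n in("side",):cv2.imwrite(f"pics/{n}6.png",cams.capture(n)[:,:,::-1])
b=cv2.imread("pics/side6.png")
d=cv2.resize(b[125:185,230:290],None,fx=10,fy=10,interpolation=cv2.INTER_CUBIC)
cv2.imwrite("pics/c11.png",d)
```

```text
7.7 [ 0.58114572 -0.11555993  0.20496941] [[0.9881, -0.1538, -0.0014], [-0.1538, -0.9881, 0.0001], [-0.0014, 0.0001, -1.0]] [ 0.42290597  0.64193863 -1.3037765 ] [ 0.00638577 -0.00340118 -0.01115327] 0.13521262580404655
dp [0.0003, -0.0004, 0.005] rot [3e-05, 0.00044, -0.00013]
dp [0.0003, -0.0004, 0.01] rot [3e-05, 0.00044, -0.00013]
```

View pics/c11.png

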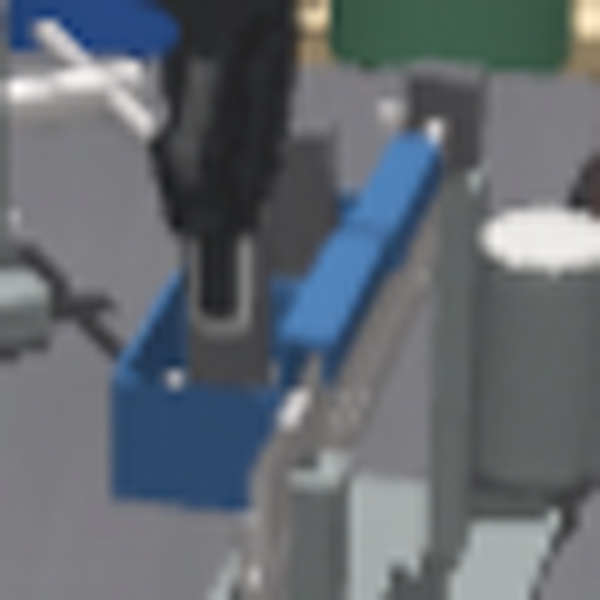

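Both edges passed with no contact force, and the side view shows the lip behind the bar. I'll lower it to seat.

Request:
{"op": "send_rows", "data": {
  "dp": [
    [0.0003, -0.0004, 0.003],
    [0.0003, -0.0004, 0.006],
    [0.0003, -0.0004, 0.009],
    [0.0003, -0.0004, 0.011],
    [0.0003, -0.0004, 0.012],
    [0.0003, -0.0004, 0.012]
  ],
  "delta_rot": [
    [0, 0.0004, 0],
    [0, 0.0004, 0],
    [0, 0.0004, 0],
    [0, 0.0004, 0],
    [0, 0.0004, 0],
    [0, 0.0004, 0]
  ],
  "hand": [0.05, 0.05, 0.05, 0.05, 0.05, 0.05]
}}

```text
clock: 8.35
ee_pos: [0.5814, -0.1152, 0.1927]
tcp_rot: [[0.988, -0.154, -0.001], [-0.154, -0.988, 0.0], [-0.001, 0.0, -1.0]]
wrist_force: [-0.0, 1.0, -1.7]
opening: 0.132
```

Request:
{"op": "send_rows", "data": {
  "dp": [
    [0, 0, 0.0005],
    [0, 0, 0.001],
    [0, 0, 0.001]
  ],
  "delta_rot": [
    [0, 0, 0],
    [0, 0, 0],
    [0, 0, 0]
  ],
  "hand": [0.05, 0.05, 0.05]
}}

```text
clock: 8.65
ee_pos: [0.5815, -0.1152, 0.1921]
tcp_rot: [[0.988, -0.154, 0.0], [-0.154, -0.988, -0.0], [0.0, 0.0, -1.0]]
wrist_force: [0.4, -0.8, -2.5]
opening: 0.133
```

Request:
{"op": "send_rows", "data": {
  "dp": [
    [0, 0, 0.0005],
    [0, 0, 0.001],
    [0, 0, 0.001],
    [0, 0, 0.001]
  ],
  "delta_rot": [
    [0, 0, 0],
    [0, 0, 0],
    [0, 0, 0],
    [0, 0, 0]
  ],
  "hand": [0.05, 0.05, 0.05, 0.05]
}}

```text
clock: 9.05
ee_pos: [0.5816, -0.1152, 0.1919]
tcp_rot: [[0.988, -0.154, 0.001], [-0.154, -0.988, -0.0], [0.001, 0.0, -1.0]]
wrist_force: [-1.3, 0.9, 5.9]
opening: 0.129
```

Request:
{"op": "send_rows", "data": {
  "dp": [
    [0, 0, 0.0005],
    [0, 0, 0.001],
    [0, 0, 0.001],
    [0, 0, 0.001]
  ],
  "delta_rot": [
    [0, 0, 0],
    [0, 0, 0],
    [0, 0, 0],
    [0, 0, 0]
  ],
  "hand": [0.05, 0.05, 0.05, 0.05]
}}

```text
clock: 9.45
ee_pos: [0.5816, -0.1152, 0.1919]
tcp_rot: [[0.988, -0.154, 0.002], [-0.154, -0.988, -0.0], [0.002, 0.0, -1.0]]
wrist_force: [-4.4, 1.1, 9.5]
opening: 0.128
```

Request:
{"op": "send_rows", "data": {
  "dp": [
    [0, 0, -0.001],
    [0, 0, -0.0018],
    [0, 0.001, -0.0018],
    [0, 0.003, -0.0018],
    [0, 0.005, -0.0018],
    [0, 0.007, -0.0018],
    [0, 0.009, -0.0018],
    [0, 0.01, -0.0018],
    [0, 0.01, -0.0018]
  ],
  "delta_rot": [
    [0, 0, 0],
    [0, 0, 0],
    [0, 0, 0],
    [0, 0, 0],
    [0, 0, 0],
    [0, 0, 0],
    [0, 0, 0],
    [0, 0, 0],
    [0, 0, 0]
  ],
  "hand": [0.05, 0.05, 0.05, 0.05, 0.05, 0.05, 0.05, 0.05, 0.05]
}}

```text
clock: 10.35
ee_pos: [0.58, -0.1252, 0.1919]
tcp_rot: [[0.988, -0.154, 0.0], [-0.154, -0.988, 0.0], [0.0, -0.0, -1.0]]
wrist_force: [0.4, 4.1, 4.7]
opening: 0.132
```

Run:
```python
from h import *
import cv2
s=telemetry.read_state();print(s["clock"],s["ee_pos"],s["tcp_rot"].round(4).tolist(),s["wrist_force"],s["moment"])
cv2.imwrite("pics/w7.png",cams.capture("wrist")[:,:,::-1])
```

```text
10.35 [ 0.57996324 -0.12522931  0.19187834] [[0.9881, -0.1539, 0.0001], [-0.1539, -0.9881, 0.0001], [0.0001, -0.0001, -1.0]] [0.42421056 4.06845637 4.70117337] [ 0.86308762  0.15656026 -0.11773937]
```

View pics/w7.png

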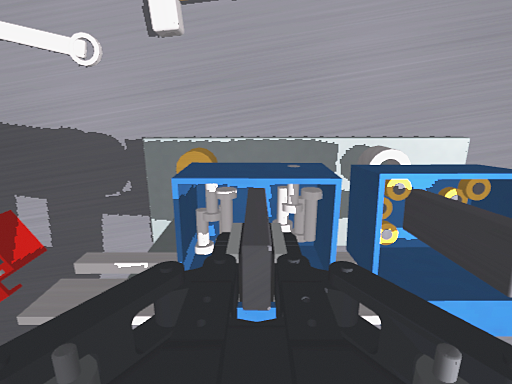

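Request:
{"op": "send_rows", "data": {
  "dp": [
    [0, 0, -0.0006],
    [0, 0.0015, -0.0006],
    [0, 0.003, -0.0006],
    [0, 0.0045, -0.0006],
    [0, 0.006, -0.0006],
    [0, 0.007, -0.0006],
    [0, 0.008, -0.0006]
  ],
  "delta_rot": [
    [0, 0, 0],
    [0, 0, 0],
    [0, 0, 0],
    [0, 0, 0],
    [0, 0, 0],
    [0, 0, 0],
    [0, 0, 0]
  ],
  "hand": [0.05, 0.05, 0.05, 0.05, 0.05, 0.05, 0.05]
}}

```text
clock: 11.1
ee_pos: [0.5786, -0.1332, 0.192]
tcp_rot: [[0.988, -0.154, -0.001], [-0.154, -0.988, -0.0], [-0.001, 0.0, -1.0]]
wrist_force: [0.5, 2.0, 1.1]
opening: 0.132
```

Request:
{"op": "send_rows", "data": {
  "dp": [
    [0, 0.001, 0],
    [0, 0.002, 0],
    [0, 0.003, 0],
    [0, 0.004, 0],
    [0, 0.005, 0],
    [0, 0.006, 0],
    [0, 0.007, 0],
    [0, 0.008, 0]
  ],
  "delta_rot": [
    [0, 0, 0],
    [0, 0, 0],
    [0, 0, 0],
    [0, 0, 0],
    [0, 0, 0],
    [0, 0, 0],
    [0, 0, 0],
    [0, 0, 0]
  ],
  "hand": [0.05, 0.05, 0.05, 0.05, 0.05, 0.05, 0.05, 0.05]
}}

```text
clock: 11.9
ee_pos: [0.5774, -0.141, 0.1921]
tcp_rot: [[0.988, -0.154, -0.001], [-0.154, -0.988, -0.0], [-0.001, 0.0, -1.0]]
wrist_force: [0.1, -0.2, -1.7]
opening: 0.133
```

Run:
```python
from h import *
import cv2
s=telemetry.read_state();print(s["clock"],s["ee_pos"],(s["ee_pos"]-[BAR[0],BAR[1],0])@Rz(BAR[2]),s["wrist_force"],s["moment"])
cv2.imwrite("pics/w8.png",cams.capture("wrist")[:,:,::-1])
```

```text
11.9 [ 0.5773802  -0.14103594  0.19214188] [0.04036461 0.03385635 0.19214188] [ 0.05607805 -0.215968   -1.71127504] [-0.00070735 -0.00615381 -0.00171222]
```

View pics/w8.png

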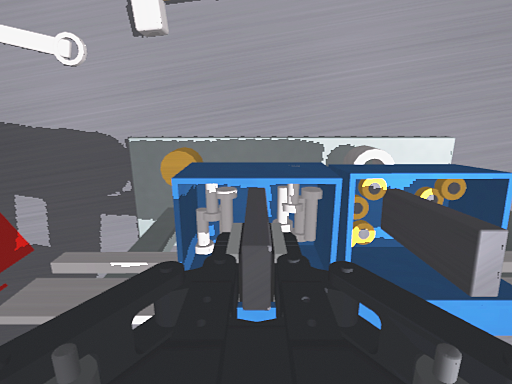

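Request:
{"op": "send_rows", "data": {
  "dp": [
    [0, 0.001, 0.0004],
    [0, 0.002, 0.0004],
    [0, 0.003, 0.0004],
    [0, 0.004, 0.0004],
    [0, 0.005, 0.0004],
    [0, 0.006, 0.0004]
  ],
  "delta_rot": [
    [0, 0, 0],
    [0, 0, 0],
    [0, 0, 0],
    [0, 0, 0],
    [0, 0, 0],
    [0, 0, 0]
  ],
  "hand": [0.05, 0.05, 0.05, 0.05, 0.05, 0.05]
}}

```text
clock: 12.55
ee_pos: [0.5766, -0.1468, 0.192]
tcp_rot: [[0.988, -0.154, -0.0], [-0.154, -0.988, 0.0], [-0.0, -0.0, -1.0]]
wrist_force: [-0.3, 1.4, 0.3]
opening: 0.133
```

Request:
{"op": "send_rows", "data": {
  "dp": [
    [0, 0.001, 0],
    [0, 0.002, 0],
    [0, 0.003, 0],
    [0, 0.004, 0],
    [0, 0.005, 0],
    [0, 0.006, 0]
  ],
  "delta_rot": [
    [0, 0, 0],
    [0, 0, 0],
    [0, 0, 0],
    [0, 0, 0],
    [0, 0, 0],
    [0, 0, 0]
  ],
  "hand": [0.05, 0.05, 0.05, 0.05, 0.05, 0.05]
}}

```text
clock: 13.15
ee_pos: [0.576, -0.1512, 0.1921]
tcp_rot: [[0.988, -0.152, 0.0], [-0.152, -0.988, 0.003], [-0.0, -0.003, -1.0]]
wrist_force: [0.9, 7.7, 0.8]
opening: 0.129
```

Run:
```python
from h import *
import cv2
s=telemetry.read_state();print(s["clock"],s["ee_pos"],(s["ee_pos"]-[BAR[0],BAR[1],0])@Rz(BAR[2]),s["wrist_force"],s["moment"])
cv2.imwrite("pics/w9.png",cams.capture("wrist")[:,:,::-1])
a=cams.capture("scene")[:,:,::-1]
cv2.imwrite("pics/c12.png",cv2.resize(a[100:220,130:270],(700,600),interpolation=cv2.INTER_CUBIC))
```

```text
13.15 [ 0.57595302 -0.1511603   0.19210171] [0.04050731 0.02363289 0.19210171] [0.90216948 7.65813317 0.7826643 ] [ 1.23995733 -0.13202933 -0.13919965]
```

View pics/w9.png

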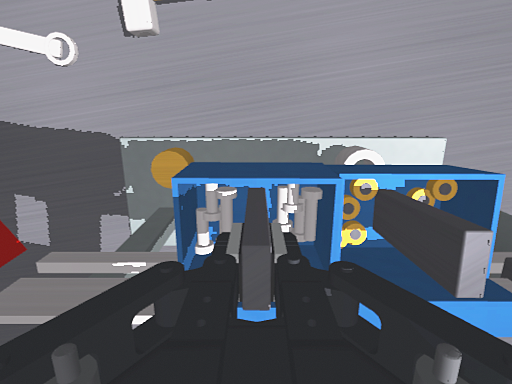

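View pics/c12.png

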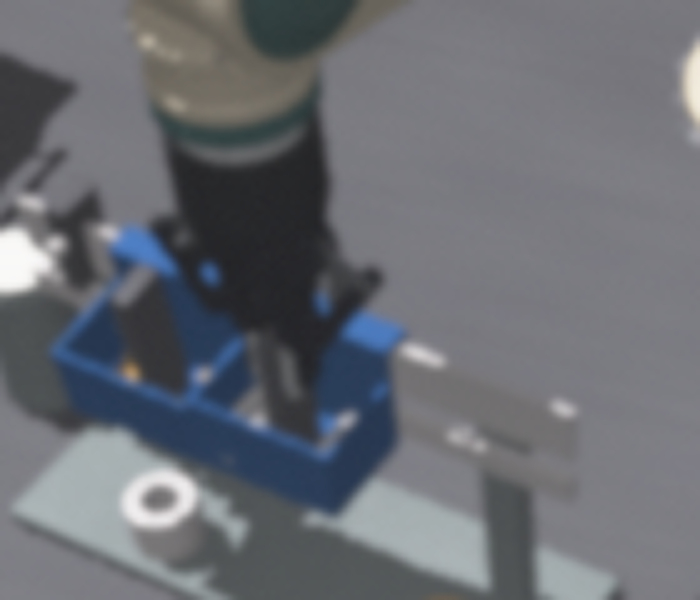

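Request:
{"op": "send_rows", "data": {
  "dp": [
    [0, 0.001, 0],
    [0, 0.002, 0],
    [0, 0.002, 0]
  ],
  "delta_rot": [
    [0, 0, 0],
    [0, 0, 0],
    [0, 0, 0]
  ],
  "hand": [0.05, 0.05, 0.05]
}}

```text
clock: 13.55
ee_pos: [0.5756, -0.1533, 0.1921]
tcp_rot: [[0.988, -0.152, 0.0], [-0.152, -0.988, 0.002], [-0.0, -0.002, -1.0]]
wrist_force: [0.5, 7.9, 1.4]
opening: 0.13
```

Request:
{"op": "send_rows", "data": {
  "dp": [
    [0, 0.001, 0],
    [0, 0.002, 0],
    [0, 0.003, 0]
  ],
  "delta_rot": [
    [0, 0, 0],
    [0, 0, 0],
    [0, 0, 0]
  ],
  "hand": [0.05, 0.05, 0.05]
}}

```text
clock: 13.85
ee_pos: [0.5752, -0.1561, 0.1921]
tcp_rot: [[0.988, -0.152, 0.0], [-0.152, -0.988, 0.002], [-0.0, -0.003, -1.0]]
wrist_force: [0.8, 8.2, 1.0]
opening: 0.134
```

The first tray is sliding at a steady 8 N or so. I'll continue in small steps.

Request:
{"op": "send_rows", "data": {
  "dp": [
    [0, 0.001, 0],
    [0, 0.002, 0],
    [0, 0.003, 0],
    [0, 0.004, 0],
    [0, 0.005, 0]
  ],
  "delta_rot": [
    [0, 0, 0],
    [0, 0, 0],
    [0, 0, 0],
    [0, 0, 0],
    [0, 0, 0]
  ],
  "hand": [0.05, 0.05, 0.05, 0.05, 0.05]
}}

```text
clock: 14.35
ee_pos: [0.5744, -0.1611, 0.1921]
tcp_rot: [[0.988, -0.152, 0.0], [-0.152, -0.988, 0.002], [0.0, -0.003, -1.0]]
wrist_force: [1.2, 7.5, 1.0]
opening: 0.134
```

Run:
```python
from h import *
import cv2
s=telemetry.read_state();print(s["clock"],s["ee_pos"],(s["ee_pos"]-[BAR[0],BAR[1],0])@Rz(BAR[2]),s["wrist_force"],s["moment"])
a=cams.capture("scene")[:,:,::-1]
cv2.imwrite("pics/c13.png",cv2.resize(a[120:220,120:220],(600,600),interpolation=cv2.INTER_CUBIC))
```

```text
14.35 [ 0.57442742 -0.1610908   0.19211558] [0.04052303 0.01358589 0.19211558] [1.17063119 7.51132767 1.01568358] [ 1.2683385  -0.15532431 -0.12123043]
```

View pics/c13.png

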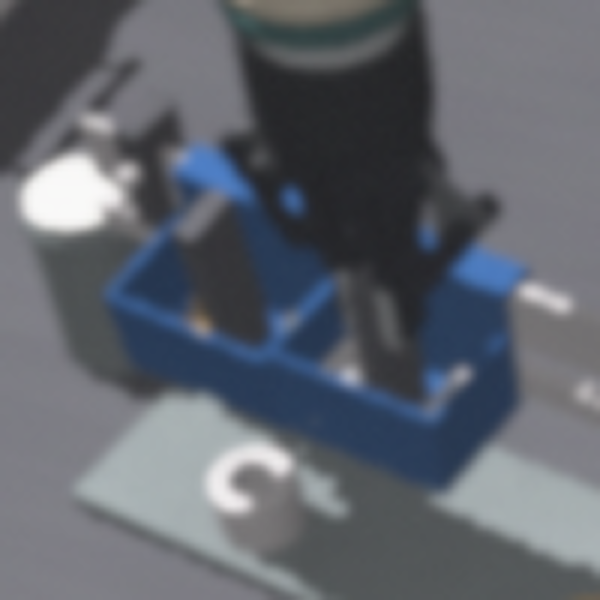

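Request:
{"op": "send_rows", "data": {
  "dp": [
    [0, 0.001, 0],
    [0, 0.002, 0],
    [0, 0.003, 0],
    [0, 0.004, 0],
    [0, 0.005, 0]
  ],
  "delta_rot": [
    [0, 0, 0],
    [0, 0, 0],
    [0, 0, 0],
    [0, 0, 0],
    [0, 0, 0]
  ],
  "hand": [0.05, 0.05, 0.05, 0.05, 0.05]
}}

```text
clock: 14.9
ee_pos: [0.5737, -0.166, 0.1921]
tcp_rot: [[0.988, -0.152, 0.0], [-0.152, -0.988, 0.002], [0.0, -0.003, -1.0]]
wrist_force: [1.3, 7.6, 0.2]
opening: 0.133
```

Run:
```python
from h import *
import cv2
s=telemetry.read_state();print(s["clock"],s["ee_pos"],(s["ee_pos"]-[BAR[0],BAR[1],0])@Rz(BAR[2]),s["wrist_force"],s["moment"])
cv2.imwrite("pics/w14.png",cams.capture("wrist")[:,:,::-1])
a=cams.capture("side")[:,:,::-1]
cv2.imwrite("pics/c14.png",cv2.resize(a[110:190,220:320],(750,600),interpolation=cv2.INTER_CUBIC))
```

```text
14.9 [ 0.57366875 -0.1660129   0.19209534] [0.04052835 0.00860567 0.19209534] [1.28052111 7.59882329 0.2120734 ] [ 1.22972497 -0.14047282 -0.13818721]
```

View pics/w14.png

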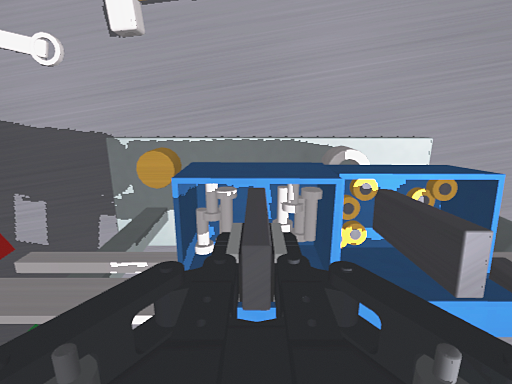

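View pics/c14.png

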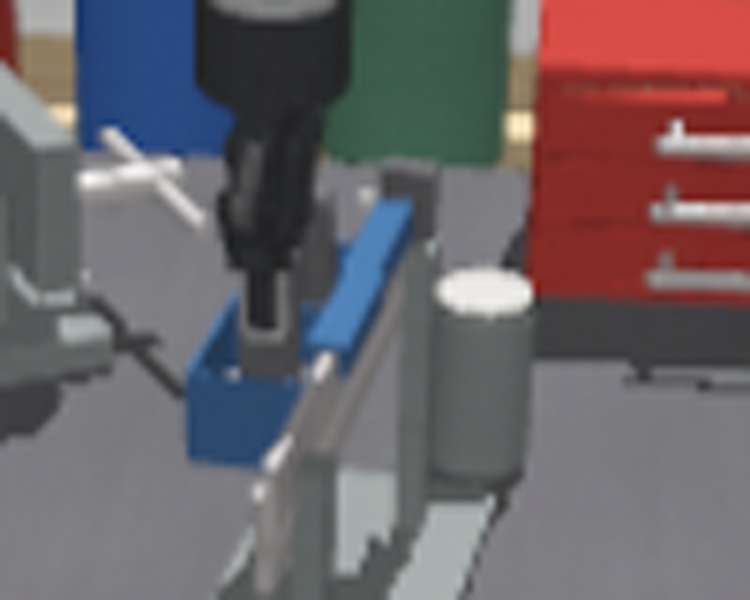

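Request:
{"op": "send_rows", "data": {
  "dp": [
    [0, 0.0008, 0],
    [0, 0.0016, 0],
    [0, 0.0024, 0],
    [0, 0.0024, 0]
  ],
  "delta_rot": [
    [0, 0, 0],
    [0, 0, 0],
    [0, 0, 0],
    [0, 0, 0]
  ],
  "hand": [0.05, 0.05, 0.05, 0.05]
}}

```text
clock: 15.4
ee_pos: [0.5733, -0.1685, 0.1921]
tcp_rot: [[0.988, -0.152, 0.0], [-0.152, -0.988, 0.002], [0.0, -0.002, -1.0]]
wrist_force: [0.1, 7.0, 1.6]
opening: 0.132
```

Request:
{"op": "send_rows", "data": {
  "dp": [
    [0, 0.0008, 0],
    [0, 0.0016, 0],
    [0, 0.0016, 0]
  ],
  "delta_rot": [
    [0, 0, 0],
    [0, 0, 0],
    [0, 0, 0]
  ],
  "hand": [0.05, 0.05, 0.05]
}}

```text
clock: 15.7
ee_pos: [0.573, -0.1701, 0.1921]
tcp_rot: [[0.988, -0.152, 0.0], [-0.152, -0.988, 0.002], [0.0, -0.002, -1.0]]
wrist_force: [1.0, 7.4, 1.2]
opening: 0.135
```

Request:
{"op": "send_rows", "data": {
  "dp": [
    [0, 0.0008, 0],
    [0, 0.0016, 0],
    [0, 0.0022, 0]
  ],
  "delta_rot": [
    [0, 0, 0],
    [0, 0, 0],
    [0, 0, 0]
  ],
  "hand": [0.05, 0.05, 0.05]
}}

```text
clock: 16.0
ee_pos: [0.5727, -0.1722, 0.1921]
tcp_rot: [[0.988, -0.152, 0.0], [-0.152, -0.988, 0.002], [0.0, -0.002, -1.0]]
wrist_force: [1.4, 8.5, 1.6]
opening: 0.138
```

Request:
{"op": "send_rows", "data": {
  "dp": [
    [0, 0.0008, 0],
    [0, 0.0016, 0],
    [0, 0.002, 0]
  ],
  "delta_rot": [
    [0, 0, 0],
    [0, 0, 0],
    [0, 0, 0]
  ],
  "hand": [0.05, 0.05, 0.05]
}}

```text
clock: 16.3
ee_pos: [0.5724, -0.1742, 0.1921]
tcp_rot: [[0.988, -0.152, 0.0], [-0.152, -0.988, 0.002], [0.0, -0.002, -1.0]]
wrist_force: [0.8, 8.3, 1.0]
opening: 0.133
```

Request:
{"op": "send_rows", "data": {
  "dp": [
    [0, 0.0008, 0],
    [0, 0.0016, 0],
    [0, 0.002, 0]
  ],
  "delta_rot": [
    [0, 0, 0],
    [0, 0, 0],
    [0, 0, 0]
  ],
  "hand": [0.05, 0.05, 0.05]
}}

```text
clock: 16.6
ee_pos: [0.5721, -0.1761, 0.1921]
tcp_rot: [[0.988, -0.152, 0.0], [-0.152, -0.988, 0.002], [0.0, -0.002, -1.0]]
wrist_force: [1.1, 7.9, 1.4]
opening: 0.133
```

Request:
{"op": "send_rows", "data": {
  "dp": [
    [0, 0.0008, 0],
    [0, 0.0016, 0],
    [0, 0.002, 0]
  ],
  "delta_rot": [
    [0, 0, 0],
    [0, 0, 0],
    [0, 0, 0]
  ],
  "hand": [0.05, 0.05, 0.05]
}}

```text
clock: 16.9
ee_pos: [0.5721, -0.1763, 0.1923]
tcp_rot: [[0.989, -0.151, 0.001], [-0.151, -0.989, 0.006], [0.0, -0.006, -1.0]]
wrist_force: [1.6, 16.1, 3.0]
opening: 0.129
```

Run:
```python
from h import *
import cv2
s=telemetry.read_state();print(s["clock"],s["ee_pos"],(s["ee_pos"]-[BAR[0],BAR[1],0])@Rz(BAR[2]),s["wrist_force"],s["moment"])
a=cams.capture("scene")[:,:,::-1]
cv2.imwrite("pics/c15.png",cv2.resize(a[130:190,130:190],(600,600),interpolation=cv2.INTER_CUBIC))
```

```text
16.9 [ 0.57214638 -0.17634744  0.19227372] [ 0.04060923 -0.00184009  0.19227372] [ 1.64251759 16.09636162  3.00675434] [ 2.48414894 -0.24598143 -0.35230998]
```

View pics/c15.png

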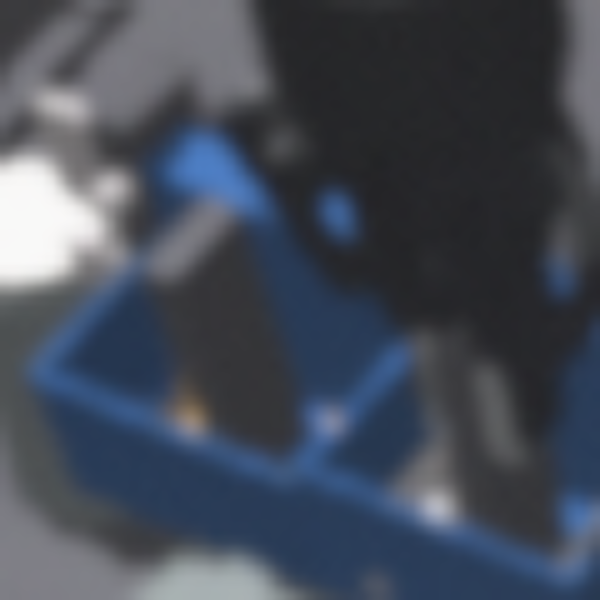

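Request:
{"op": "send_rows", "data": {
  "dp": [
    [0, 0.0003, 0],
    [0, 0.0006, 0],
    [0, 0.0006, 0],
    [0, 0.0006, 0],
    [0, 0.0006, 0]
  ],
  "delta_rot": [
    [0, 0, 0],
    [0, 0, 0],
    [0, 0, 0],
    [0, 0, 0],
    [0, 0, 0]
  ],
  "hand": [0.05, 0.05, 0.05, 0.05, 0.05]
}}

```text
clock: 17.45
ee_pos: [0.5721, -0.1764, 0.1923]
tcp_rot: [[0.989, -0.15, 0.001], [-0.15, -0.989, 0.006], [0.0, -0.006, -1.0]]
wrist_force: [1.9, 17.6, 2.6]
opening: 0.13
```

Run:
```python
from h import *
for i in range(1):
    s=telemetry.read_state();print(s["clock"],s["ee_pos"],s["tcp_rot"].round(4).tolist(),s["wrist_force"],s["moment"])
```

```text
17.45 [ 0.57214697 -0.17637589  0.19229828] [[0.9886, -0.1504, 0.001], [-0.1504, -0.9886, 0.0063], [0.0, -0.0063, -1.0]] [ 1.91515808 17.60273057  2.62938073] [ 2.62733379 -0.28432788 -0.35729695]
```

Request:
{"op": "send_rows", "data": {
  "dp": [
    [0, -0.001, 0],
    [0, -0.002, 0],
    [0, -0.003, 0],
    [0, -0.0035, 0],
    [0, -0.0035, 0]
  ],
  "delta_rot": [
    [0, 0, 0],
    [0, 0, 0],
    [0, 0, 0],
    [0, 0, 0],
    [0, 0, 0]
  ],
  "hand": [0.05, 0.05, 0.05, 0.05, 0.05]
}}

```text
clock: 17.95
ee_pos: [0.5721, -0.1762, 0.192]
tcp_rot: [[0.988, -0.153, 0.0], [-0.153, -0.988, 0.001], [0.0, -0.001, -1.0]]
wrist_force: [0.3, 5.0, 1.4]
opening: 0.128
```

Request:
{"op": "send_rows", "data": {
  "dp": [
    [0, -0.0005, 0],
    [0, -0.0006, 0],
    [0, -0.0006, 0],
    [0, -0.0006, 0],
    [0, -0.0006, 0],
    [0, -0.0006, 0],
    [0, -0.0006, 0],
    [0, -0.0006, 0],
    [0, -0.0006, 0],
    [0, -0.0006, 0]
  ],
  "delta_rot": [
    [0, 0, 0],
    [0, 0, 0],
    [0, 0, 0],
    [0, 0, 0],
    [0, 0, 0],
    [0, 0, 0],
    [0, 0, 0],
    [0, 0, 0],
    [0, 0, 0],
    [0, 0, 0]
  ],
  "hand": [0.05, 0.05, 0.16, 0.2, 0.24, 0.3, 0.35, 0.4, 0.4, 0.4]
}}

```text
clock: 18.95
ee_pos: [0.572, -0.1762, 0.1919]
tcp_rot: [[0.988, -0.154, -0.0], [-0.154, -0.988, -0.0], [-0.0, 0.0, -1.0]]
wrist_force: [0.0, 0.4, -0.4]
opening: 0.398
```

Run:
```python
from h import *
import cv2
s=telemetry.read_state();print(s["clock"],s["ee_pos"],s["wrist_force"],s["moment"],s["opening"])
cv2.imwrite("pics/w16.png",cams.capture("wrist")[:,:,::-1])
```

```text
18.95 [ 0.57195013 -0.17616919  0.19190778] [ 0.02714888  0.37286245 -0.40424444] [-0.0623147  -0.01396932 -0.01795256] 0.3983650231566112
```

View pics/w16.png

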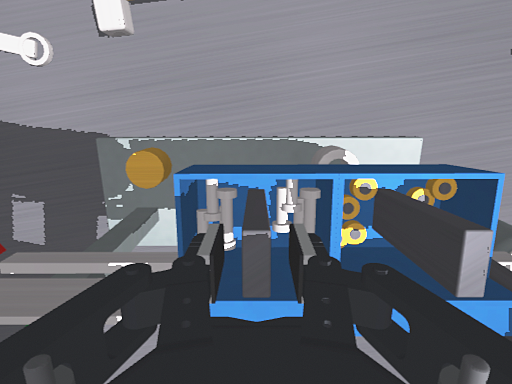

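The blade is free between the pads, both trays are level and touching, and the wrist force is about zero. I'll retreat straight up.

Request:
{"op": "send_rows", "data": {
  "dp": [
    [0, 0, -0.005],
    [0, 0, -0.015],
    [0, 0, -0.03],
    [0, 0, -0.05],
    [0, 0, -0.075],
    [0, 0, -0.105],
    [0, 0, -0.135],
    [0, 0, -0.16],
    [0, 0, -0.18],
    [0, 0, -0.18],
    [0, 0, -0.18]
  ],
  "delta_rot": [
    [0, 0, 0],
    [0, 0, 0],
    [0, 0, 0],
    [0, 0, 0],
    [0, 0, 0],
    [0, 0, 0],
    [0, 0, 0],
    [0, 0, 0],
    [0, 0, 0],
    [0, 0, 0],
    [0, 0, 0]
  ],
  "hand": [0.4, 0.4, 0.4, 0.4, 0.4, 0.4, 0.4, 0.4, 0.4, 0.4, 0.4]
}}

```text
clock: 20.1
ee_pos: [0.572, -0.1761, 0.3723]
tcp_rot: [[0.988, -0.154, 0.001], [-0.154, -0.988, -0.0], [0.001, 0.0, -1.0]]
wrist_force: [0.6, 0.2, 0.2]
opening: 0.4
```

Run:
```python
from h import *
import cv2
s=telemetry.read_state();print(s["clock"],s["ee_pos"],s["wrist_force"],s["opening"])
cv2.imwrite("pics/w17.png",cams.capture("wrist")[:,:,::-1])
a=cams.capture("scene")[:,:,::-1];b=cams.capture("side")[:,:,::-1]
cv2.imwrite("pics/s17.png",a)
c=cv2.resize(a[120:220,120:245],(500,400),interpolation=cv2.INTER_CUBIC)
d=cv2.resize(b[120:200,220:300],(300,300),interpolation=cv2.INTER_CUBIC)
o=np.zeros((400,800,3),np.uint8);o[:,:500]=c;o[:300,500:]=d
cv2.imwrite("pics/c17.png",o)
```

```text
20.1 [ 0.57204707 -0.17614946  0.37226388] [0.62702926 0.20948645 0.22605476] 0.40011971627524345
```

View pics/w17.png

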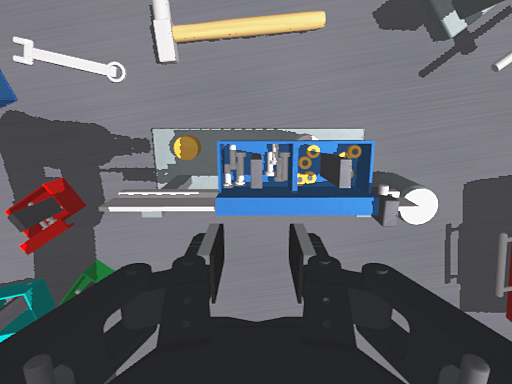

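View pics/c17.png

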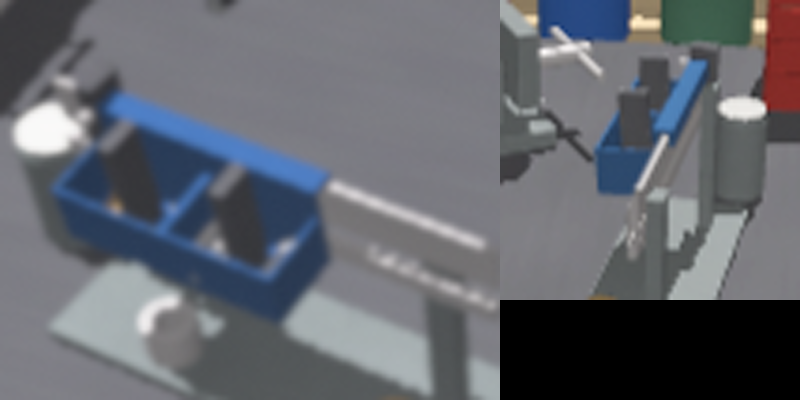

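Run:
```python
import cv2
a=cv2.imread("pics/w17.png")
cv2.imwrite("pics/c18.png",cv2.resize(a[125:235,270:410],None,fx=5,fy=5,interpolation=cv2.INTER_CUBIC))
```

```text
(no output)
```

View pics/c18.png

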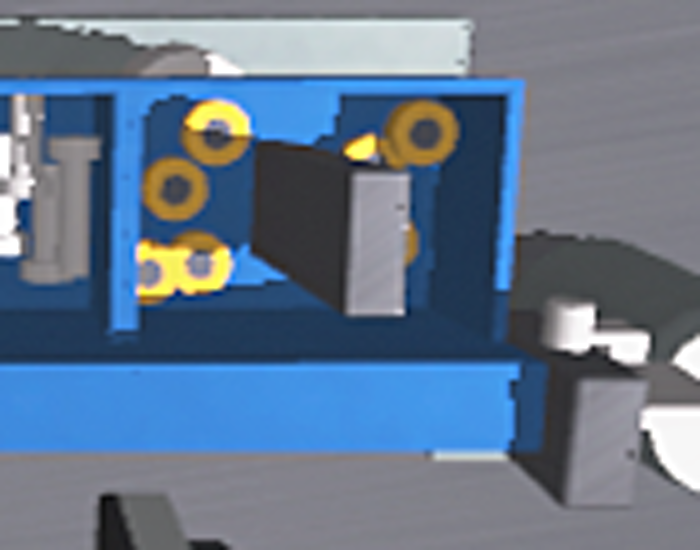

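```bash
python3 -c "
from plant import job,telemetry
print(job.hand_in())
print(telemetry.read_state()['clock'])"
```

```text
the job is handed in; nothing more can be done
None
the job is handed in; nothing more can be done
```

I hung the blue lipped tray on the bar on the free side of the first tray and slid it along until the first tray met the end stop. I then pressed, let go and retreated straight up. The job was handed in at about 20 s.

- **Hanging:** the tray went over the bar and past the bumper without touching either. It seated at 192 mm tool height, the height I had worked out for it. I pressed down with about 9.5 N at most while finding the seat.
- **Sliding and pressing:** the first tray slid at a steady 7 to 8.5 N on the wrist. At the stop the tray stopped moving, and I held the push at 16 to 17.6 N for about half a second. These are wrist readings, so they include the second tray's own friction; the push on the first tray was a little less.
- **Letting go:** I eased the push off before opening the fingers, and only the second tray's blade was ever gripped.
- **Last checks:** the final pictures show both trays level, their lips and walls touching, and the first tray against the stop. The gripper was clear, with wrist force near zero.
- **Disagreement:** the wrist camera and the scene camera differed by about 3 to 5 mm along the bar. It did not matter, because I found the stop by feel.

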